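# Seat a steel plate in the corner stop

### The arm

A 6-joint arm with a two-finger parallel gripper is mounted at the origin on a cart in front of the work surface, level with it; the furniture and walls round the work are solid. World frame = base frame: x ahead of the robot, y to its left, z up, the work surface at z = 0. Lengths are in m, angles in rad, forces in N, time in s.
With the tool pointing down it reaches from about 0.325 to 0.75 m from the base axis. Payload 7.6 kg.
Tool frame: the origin (TCP) lies midway between the tips of the shut fingers; the grasp point (between the pads) lies behind it (r.grip_point_offset is the z of the grasp point in the tool frame, in m); z points along the fingers, y is the direction in which the jaws open and shut (so a half turn about z gives the same grasp; the last joint's range is limited). The gripper opens to 85 mm and grips with 20 to 120 N. Pads are 22 mm wide; open, the fingers measure 114 mm over their backs; the gripper's body (76 mm by 85 mm) begins 54 mm behind the grasp point. The pads swing forward as they close: fully open they stand 13 mm farther back than shut.
Start: joints at [-1.394, 0.052, 1.401, -0, 1.689, -0.07], TCP at [0.128, -0.509, 0.231] pointing down, gripper open.
Joint ranges: [-2.9, 2.9], [-0.91, 2.17], [0.12, 2.37], [-1.06, 4.2], [0.26, 2.73], [-2.93, 2.93]. Speed limits (rad/s): [2.57, 2.57, 3.01, 3.14, 3.14, 3.14].

### API

Orientations are given as a unit quaternion [w, x, y, z].
In Python, from rig import r, fingers, monitor, camera, finder gives the robot as it stands. Calls block until the motion is done:
- r.movep(position, orientation): joint-space move of the TCP to a pose.
- r.move_l(position, rot=None, speed=0.15, until_force=None): straight line of the TCP; rot=None keeps the orientation; speed is the mean speed in m/s. With until_force (N) it stops when the force on the tool has changed by that much, and returns True; else False.
- r.move_joints(angles): joint-space move.
- fingers.command_gripper(opening, f_grip=None): finger opening in m; f_grip is the grip in N (None keeps the last); returns when the fingers have stopped.
- r.pause(seconds).
- r.inverse_kinematics(position, orientation): joint angles nearest the present ones, or None.
- monitor.state(): the state.
- camera(name): name is "side" or "top"; returns a dict with "color" (400x640x3 uint8, red, green, blue), "depth" (400x640 float32, m along the optical axis (not along the pixel's ray), 0 where there is no reading), "vfov" (degrees; the focal length in pixels is half the picture's height over the tangent of half this angle, whatever the lens; pixels are square), "cx", "cy" (the principal point, pixels), "extrinsics" (4x4, takes a point from world to camera coordinates). Camera axes: x right, y up, looking along -z (the intrinsics and any distortion apply to the point x, -y, -z); pixel columns grow to the right and rows downward; lengths in m; the calibration is good to about 2 mm. A picture is of the moment at which its call begins.
A pose or a line that the arm cannot do raises r.PlanningError and nothing moves.
- r.finish_job(): hands the job in, once; it reports no verdict.
Trained networks look in a picture, given as the dict that the camera call returned (one of the last four; its "shot" number tells which), for a name from the list of things; names that differ only in an ending like _2 or _b are one class to them, and where a whole thing is asked for, a point or a joint stands for the part that bears it (a point fixed in the world has none). Each returns a list of dicts, best first, with "score" (0 to 1); they miss things now and then, are a little off and sometimes report something else, mostly with a low value. They report only what shows in the picture. A call takes as long as a camera call. They do not tell look-alikes from the thing itself.
- finder.outline_of(picture, name): "mask" (400x640 bool, what is visible of it) and "bbox" ([left, top, right, bottom] in pixels, round what is visible of it).
- finder.spot_point(picture, name): "point" ([column, row] in pixels: a listed point, or the origin of a listed thing).
The state is a dict: "time": time; "joint_positions": joint angles; "dq": joint speeds; "tau": joint torques, N m; "ee_pos": TCP position; "eef_rot": TCP orientation; "force": force on the tool from outside, world axes, zero at the start; "moment": the same for the moment, N m; "gripper_width": finger opening in m.
Only numpy, scipy, OpenCV 4.12 (cv2) and the standard library are available. Lean on these libraries where they do the work, as an engineer would, in place of code of your own. Each camera call takes 0.05 s, during which the arm holds its last target.

### The job

Slide the rectangular steel plate across the corner-stop board, without lifting it off, until it sits up against both wooden fences in their inner corner, with its long side along the far fence. Leave the round steel disc where it lies, and let go of the plate when done.

Things in the scene. Friction and masses are not known exactly. Their poses are not given: they have to be found in the camera images.
- corner_stop: Corner stop fixed to the bench: a thick wooden board, its surface 55 mm above the bench, with a wooden fence along its far and its left edge, 20 mm wide and 20 mm above that surface. Origin on the bench under the board's middle; x to the far fence, y to the left fence. Inner faces of the fences at x = +105 and y = +155 mm; open board from x = -105, y = -155 mm (no fence there).
- corner (a point): Inner corner of the two fences at the height of the board's surface; axes as corner_stop. The plate is home when its origin is 25 mm before it in x and 45 mm to the right of it (x = -25 mm, y = -45 mm in this frame).
- plate: Loose flat rectangular bare steel plate with two 9 mm screw holes, 50 mm (its x) by 90 mm (its y), 12 mm thick, about 0.25 kg; origin at the centre of its underside. It starts near the middle of the board's depth, to the left or right, its long side within about 20 degrees of the far fence's direction, and slides with a few newtons.
- disc: Loose flat round bare steel disc with a 12 mm hole, 70 mm across, 12 mm thick, about 0.25 kg, lying on the board on the side where the plate is not; to be left alone. Origin at the centre of its underside.
There are look-alikes about, which are no part of the job. What is shaped like the plate but purple or red is not meant.

How it is judged:
At the end, for the whole second after the job is handed in: The plate lies flat and still on the board in the inner corner: its centre within 10 mm, along each fence, of the place where it touches both fences, its long side within 10 degrees of the far fence (x of plate in the frame of corner between -0.035 and -0.015 m and y of plate in the frame of corner between -0.055 and -0.035 m and z of plate in the frame of corner below 0.005 m and angle between the y axis of plate and the y axis of corner_stop, either way round below 0.175 rad and angle between plate's own z axis and vertical below 0.1 rad and linear speed of plate below 0.01 m/s).
It fails at once if the plate is lifted more than 20 mm off the board (z of plate in the frame of corner above 0.02 m).
It fails at once if the round disc is moved more than 20 mm (distance of disc from where it was at the start of the episode above 0.02 m).
It also fails if it takes over 48 s, if anything falls off the work surface, if the arm or the gripper's body presses on something with over 40 N, if the wrist force passes 120 N, or if a joint passes its speed limit or range.

## Working session

There is one attempt and no reset: what is moved stays moved. The work goes in short steps, each a Python script; the robot and the scene stay as the last script left them, time stands still between calls to the robot, and variables do not carry over. Pictures are saved under pics/ and viewed, and the job is handed in when it is done.

```bash
ls; mkdir -p pics; python3 - <<'E'
from rig import r, fingers, monitor, camera, finder
import cv2, pickle
for n in ("side","top"):
    c=camera(n); cv2.imwrite(f"pics/{n}0.png",c["color"][...,::-1]); 
    print(n,{k:(v.tolist() if hasattr(v,'tolist') else v) for k,v in c.items() if k not in("color","depth")})
    for o in("plate","disc","corner_stop"):
        for d in finder.outline_of(c,o)[:4]: print(o,d["score"],d["bbox"])
    for o in("plate","disc","corner","corner_stop"):
        for d in finder.spot_point(c,o)[:4]: print("pt",o,d["score"],d["point"])
    pickle.dump(c,open(f"{n}0.pkl","wb"))
print(monitor.state()["time"], r.grip_point_offset)
E
```

```text
pics
side {'vfov': 53.50743881771456, 'cx': 318.84558464579743, 'cy': 202.4637778844612, 'extrinsics': [[-0.8517700714219707, -0.523683742977416, -0.015591111922336707, 0.5306891208231976], [0.3125371587950355, -0.5317745012724018, 0.7871063487031568, -0.14611325556754046], [-0.42048575457693904, 0.6655608290289118, 0.6166202340664876, -0.8333771607102368], [0.0, 0.0, 0.0, 1.0]], 'shot': 1}
plate 0.7 [326.7, 167.1, 358.8, 190.8]
plate 0.58 [344.7, 251.3, 380.0, 286.7]
disc 0.91 [365.9, 148.5, 392.7, 161.7]
corner_stop 0.72 [279.7, 127.9, 421.0, 232.4]
pt plate 0.96 [313.1, 353.3]
pt plate 0.72 [367.3, 268.6]
pt plate 0.3 [290.9, 180.4]
pt disc 0.87 [378.8, 156.2]
pt corner 0.74 [290.3, 184.6]
pt corner_stop 0.81 [359.4, 183.7]
top {'vfov': 52.33562670323559, 'cx': 316.00993166341857, 'cy': 195.38255484623903, 'extrinsics': [[0.00637663047189217, -0.9998293013571652, 0.01734089765461591, 0.12200573577819146], [0.9846260336196487, 0.00930491610493109, 0.1744276137964375, -0.5163517541183046], [-0.17455919483734994, 0.015962038839794964, 0.9845172933035827, -0.9036070111355494], [0.0, 0.0, 0.0, 1.0]], 'shot': 2}
plate 0.8 [161.5, 233.9, 201.3, 282.0]
plate 0.7 [259.3, 243.2, 298.4, 266.7]
plate 0.66 [346.1, 173.7, 387.4, 199.3]
disc 0.76 [412.3, 181.9, 444.2, 211.6]
corner_stop 0.57 [312.3, 127.2, 464.9, 242.7]
pt plate 0.88 [278.4, 252.9]
pt plate 0.85 [180.3, 255.7]
pt plate 0.71 [367.7, 184.0]
pt disc 0.78 [426.7, 197.6]
pt corner 0.93 [332.9, 136.8]
pt corner_stop 0.9 [389.0, 196.3]
0.8 -0.0187
```

View pics/top0.png

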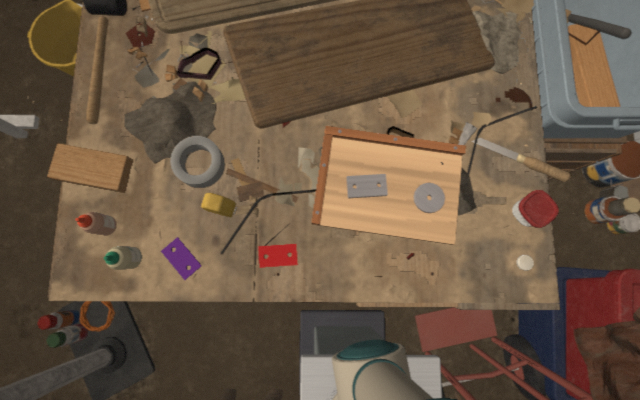

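View pics/side0.png

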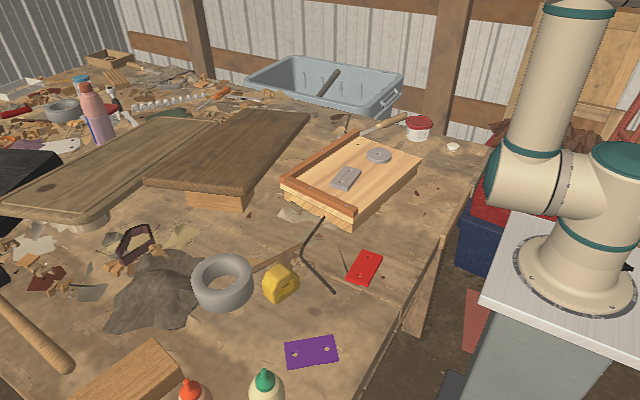

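```bash
python3 - <<'E'
import cv2
a=cv2.imread("pics/top0.png")[110:260,300:480]; cv2.imwrite("pics/topcrop0.png",cv2.resize(a,None,fx=4,fy=4,interpolation=cv2.INTER_CUBIC))
E
```

```text
(no output)
```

View pics/topcrop0.png

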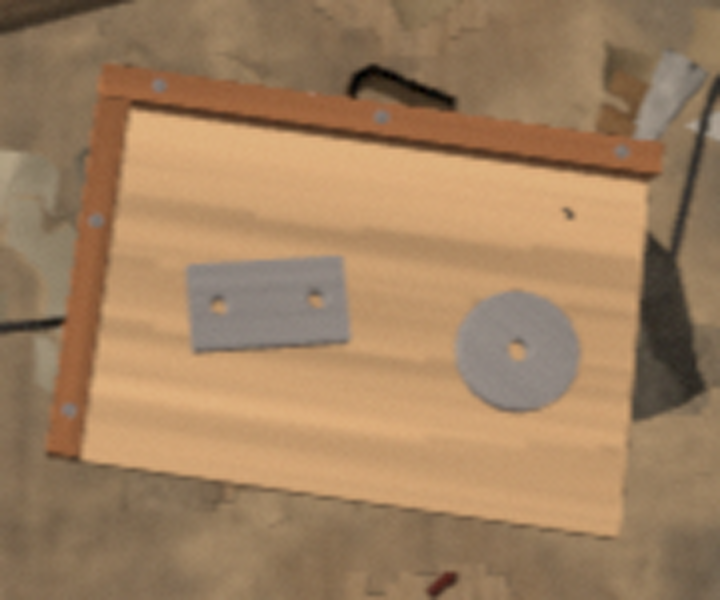

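The candidates for the plate in the top view are the grey plate at (367,185) on the board, the purple one at (181,257) and the red one at (278,255). By colour and place, the grey one is the target, and the crop shows two holes with the board under it. The disc is at (429,197), so the plate lies to its left. The inner corner of the fences is at about (332,137). Next I'll turn these into positions.

```bash
cat > h.py <<'E'
import numpy as np, cv2
def proj(c,P):
    P=np.atleast_2d(P); q=(c["extrinsics"]@np.c_[P,np.ones(len(P))].T)[:3].T
    f=200/np.tan(np.radians(c["vfov"]/2))
    return np.c_[c["cx"]+f*q[:,0]/-q[:,2], c["cy"]-f*q[:,1]/-q[:,2]]
def unproj(c,uv,z):
    uv=np.atleast_2d(np.array(uv,float)); f=200/np.tan(np.radians(c["vfov"]/2))
    d=np.c_[(uv[:,0]-c["cx"])/f,-(uv[:,1]-c["cy"])/f,-np.ones(len(uv))]
    E=c["extrinsics"];R=E[:3,:3];o=-R.T@E[:3,3]; w=d@R
    return o+w*((z-o[2])/w[:,2])[:,None]
def greys(c,roi):
    l,t,rr,b=roi; hsv=cv2.cvtColor(c["color"],cv2.COLOR_RGB2HSV)
    m=np.zeros((400,640),np.uint8); m[t:b,l:rr]=((hsv[t:b,l:rr,1]<60)&(hsv[t:b,l:rr,2]>70))*255
    return m
def rects(c,roi,z=0.067,amin=150):
    m=greys(c,roi); out=[]
    for k in cv2.findContours(m,cv2.RETR_EXTERNAL,cv2.CHAIN_APPROX_NONE)[0]:
        if cv2.contourArea(k)<amin: continue
        p=unproj(c,k[:,0]+0.0,z)[:,:2]; R=cv2.minAreaRect((p*1000).astype(np.float32))
        out.append((R[0],R[1],R[2]))
    return out
E
python3 - <<'E'
import pickle,numpy as np
from h import *
c=pickle.load(open("top0.pkl","rb"))
for R in rects(c,(335,145,460,225)): print(np.round(R[0],1),np.round(R[1],1),round(R[2],1))
# wood: fence inner far line & left line, crop px/4 + offset
o=np.array([300,110]); px=lambda a:np.array(a)/4+o
print("inner corner z55", unproj(c,px([(130,110)]),.055))
# top inner edges of the fences at z=.075
for n,a,z in(("far outer top",[(103,66),(663,145)],.075),("left outer top",[(100,68),(47,455)],.075),("board open corner",[(617,535)],.055),("board near-left",[(83,460)],.055),("board right top",[(648,180)],.055)):
    p=unproj(c,px(a),z); print(n,p.round(4).tolist())
    if len(p)>1: d=p[1]-p[0]; print(np.degrees(np.arctan2(d[1],d[0])))
print(c["depth"][190,400],)
f=200/np.tan(np.radians(c["vfov"]/2))
E=c["extrinsics"]
for u,v in((400,190),(380,215),(367,180),(427,190),(390,138)):
    d=c["depth"][v,u]; q=np.array([(u-c["cx"])/f*d,-(v-c["cy"])/f*d,-d]); print(u,v,(E[:3,:3].T@(q-E[:3,3])).round(4))
E
```

```text
[ 509.7 -130.8] [66.7 68.6] 44.1
[535.7  11. ] [50.1 89.2] 4.2
inner corner z55 [[0.65277656 0.08816349 0.055     ]]
far outer top [[0.6726, 0.105, 0.075], [0.6288, -0.2197, 0.075]]
-97.68897138873818
left outer top [[0.6714, 0.1067, 0.075], [0.4458, 0.1356, 0.075]]
172.6965222055633
board open corner [[0.405, -0.188, 0.055]]
board near-left [[0.4452, 0.115, 0.055]]
board right top [[0.6135, -0.2175, 0.055]]
0.94319624
400 190 [ 0.5281 -0.0683  0.0545]
380 215 [ 0.4691 -0.0203  0.0561]
367 180 [0.5479 0.01   0.0687]
427 190 [ 0.5261 -0.1272  0.068 ]
390 138 [ 0.6473 -0.0445  0.0729]
```

```bash
cat >> h.py <<'E'
from scipy.spatial.transform import Rotation as Rn
PSI=np.radians(-7.5); C=np.array([0.651,0.0885])
RB=np.array([[np.cos(PSI),-np.sin(PSI)],[np.sin(PSI),np.cos(PSI)]])
def W(x,y,z): return np.r_[C+RB@np.array([x,y]),z]
def L(p): return RB.T@(np.array(p)[:2]-C)
def Q(yaw):
    q=(Rn.from_euler("z",yaw)*Rn.from_euler("x",np.pi)).as_quat(); return q[[3,0,1,2]]
E
python3 - <<'E'
from rig import r, fingers, monitor, camera, finder
from h import *
import itertools
print("now",monitor.state()["eef_rot"])
cand=[]
for k in(0,np.pi):
    q=Q(PSI+k); j=r.inverse_kinematics(W(-.165,-.092,.16),q)
    print(k,None if j is None else np.round(j,2)); 
    if j is not None: cand.append((abs(j[5]),k))
k=min(cand)[1]; q=Q(PSI+k); print("k",k)
r.movep(W(-.165,-.092,.15),q)
fingers.command_gripper(0.045)
r.move_l(W(-.165,-.092,.075),speed=.12)
t=r.move_l(W(-.165,-.092,.040),speed=.02,until_force=4)
s=monitor.state(); print(t,s["ee_pos"],s["force"],s["gripper_width"],s["time"])
r.move_l(np.array(s["ee_pos"])+[0,0,.003],speed=.05)
s=monitor.state(); print(s["ee_pos"],s["force"],s["time"])
c=camera("side"); cv2.imwrite("pics/side1.png",cv2.resize(c["color"][100:260,240:460,::-1],None,fx=3.4,fy=3.4))
E
```

```text
now [6.65061467e-05 9.92396199e-01 1.23084440e-01 8.46150278e-06]
0 [-0.04 -0.05  1.65 -0.    1.55  1.66]
3.141592653589793 [-0.04 -0.05  1.65  0.    1.55 -1.48]
k 3.141592653589793
True [0.47535719 0.01882532 0.05282273] [-0.53459036 -0.68302258  4.41734343] 0.04517750873637349 5.425
[0.47549601 0.0188168  0.05592387] [-0.18331445  0.34059318 -0.79389456] 5.675
```

View pics/side1.png

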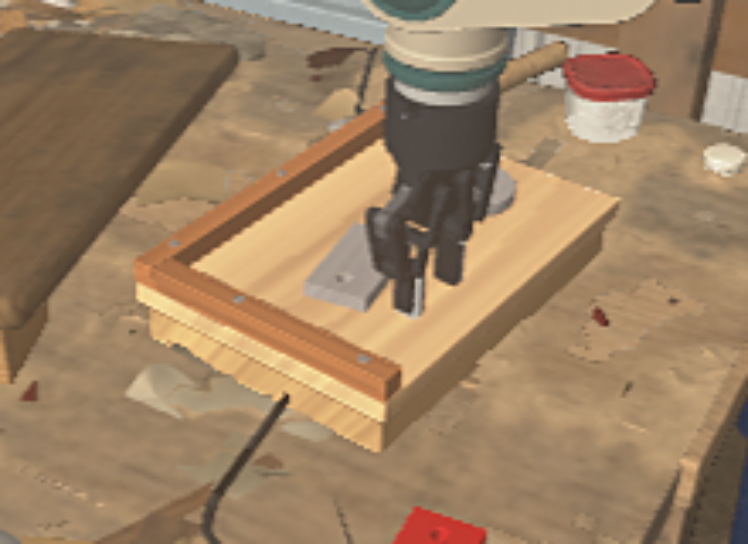

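The gripper stands on the near side of the plate with both fingertips on the open board, clear of the disc. Pushing toward the far fence.

```bash
python3 - <<'E'
from rig import r, fingers, monitor, camera, finder
from h import *
z=monitor.state()["ee_pos"][2]
t=r.move_l(W(-.050,-.092,z),speed=.05,until_force=15)
s=monitor.state(); print(t,L(s["ee_pos"]),s["ee_pos"][2],s["force"],s["time"])
c=camera("top"); cv2.imwrite("pics/top2.png",cv2.resize(c["color"][110:260,300:480,::-1],None,fx=4,fy=4))
c=camera("side"); cv2.imwrite("pics/side2.png",cv2.resize(c["color"][100:260,240:460,::-1],None,fx=3.4,fy=3.4))
E
```

```text
True [-0.05973334 -0.09195077] 0.054954686336266836 [-0.18497751 -0.26771709 -0.09688357] 7.6167
```

View pics/side2.png

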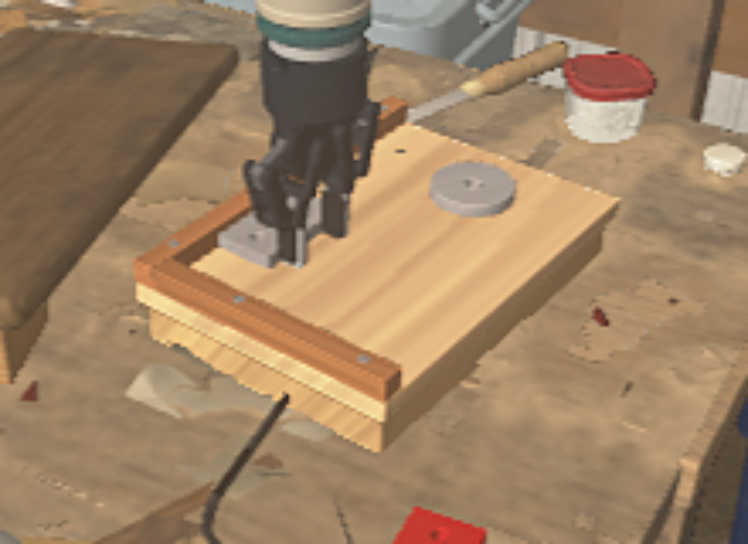

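View pics/top2.png

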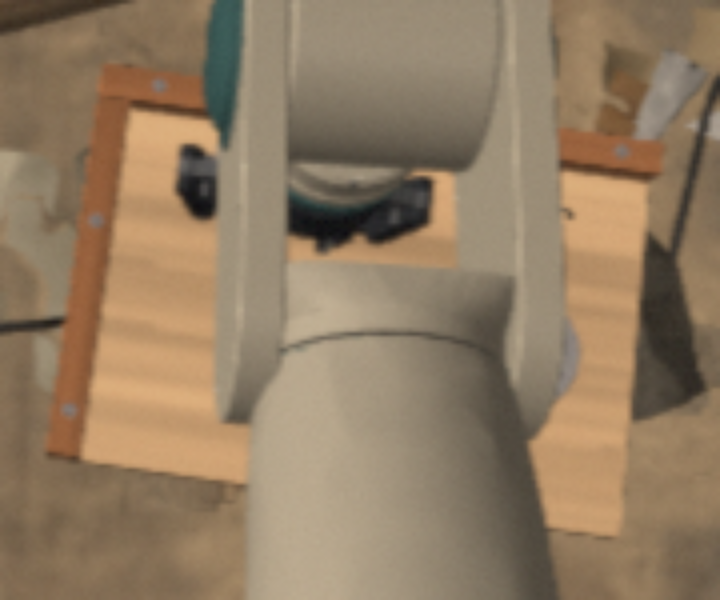

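The push stopped at local x = -60 mm, where -61 mm was expected, so the plate is at the far fence. Next I go round to its right end with shut fingers and push left.

```bash
python3 - <<'E'
from rig import r, fingers, monitor, camera, finder
from h import *
r.move_l(W(-.08,-.092,.056),speed=.1)
r.move_l(W(-.08,-.092,.13),speed=.2)
c=camera("side"); cv2.imwrite("pics/side3.png",cv2.resize(c["color"][100:260,240:460,::-1],None,fx=3.4,fy=3.4))
fingers.command_gripper(0.0)
r.move_l(W(-.028,-.182,.13),speed=.2)
r.move_l(W(-.028,-.182,.075),speed=.12)
t=r.move_l(W(-.028,-.182,.0585),speed=.03,until_force=5)
s=monitor.state(); print(t,L(s["ee_pos"]),s["ee_pos"][2],s["force"],s["time"])
c=camera("side"); cv2.imwrite("pics/side4.png",cv2.resize(c["color"][100:260,240:460,::-1],None,fx=3.4,fy=3.4))
E
```

```text
False [-0.02794244 -0.18202776] 0.05853391450305709 [0.19731126 0.1723411  0.61942877] 11.1083
```

View pics/side3.png

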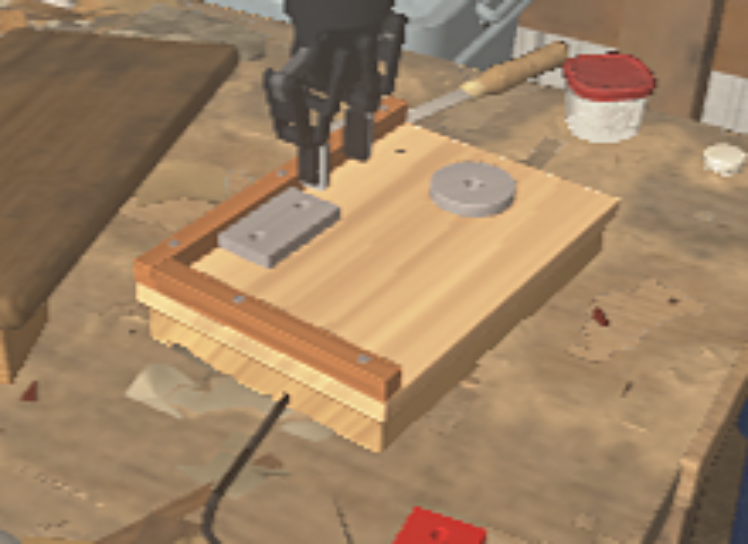

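View pics/side4.png

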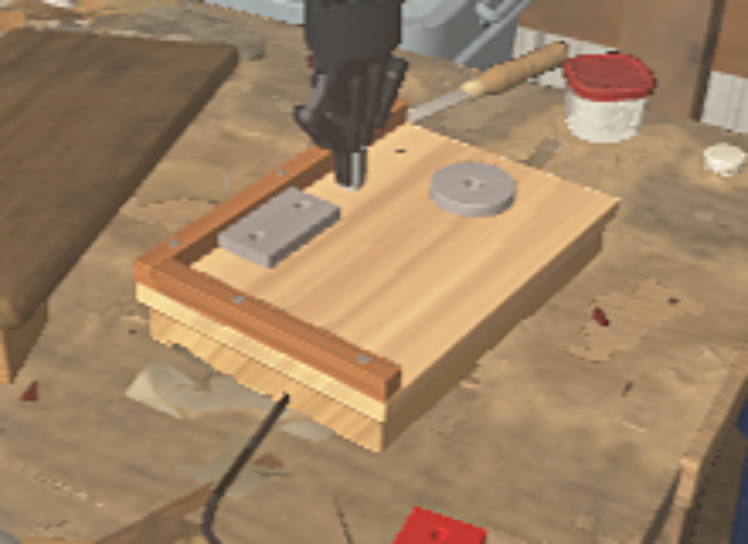

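The plate lies along the far fence, and the shut fingers stand on the board at its right end. The disc hasn't moved. Pushing left now.

```bash
python3 - <<'E'
from rig import r, fingers, monitor, camera, finder
from h import *
t=r.move_l(W(-.028,-.085,.0585),speed=.05,until_force=15)
s=monitor.state(); print(t,L(s["ee_pos"]),s["ee_pos"][2],s["force"],s["time"])
e=L(s["ee_pos"])
r.move_l(W(e[0],e[1]-.02,.0585),speed=.1)
r.move_l(W(e[0]-.05,e[1]-.04,.2),speed=.25)
c=camera("side"); cv2.imwrite("pics/side5.png",cv2.resize(c["color"][100:260,240:460,::-1],None,fx=3.4,fy=3.4))
j=list(monitor.state()["joint_positions"]); 
r.move_joints([-1.394, 0.052, 1.401, 0, 1.689, -0.07])
c=camera("top"); cv2.imwrite("pics/top5.png",cv2.resize(c["color"][110:260,300:480,::-1],None,fx=4,fy=4))
for R in rects(c,(325,125,460,225)): print(np.round(R[0],1),np.round(R[1],1),round(R[2],1),L(np.array(R[0])/1000))
print(monitor.state()["time"])
E
```

```text
True [-0.02785066 -0.09871698] 0.058408051708874885 [ 0.24371783 -2.84709985  3.44830043] 12.675
[ 509.7 -130.8] [66.7 68.6] 44.1 [-0.1114595  -0.23591203]
[622.4  48.6] [89.1 51.2] 82.2 [-0.02318924 -0.04334071]
16.15
```

View pics/side5.png

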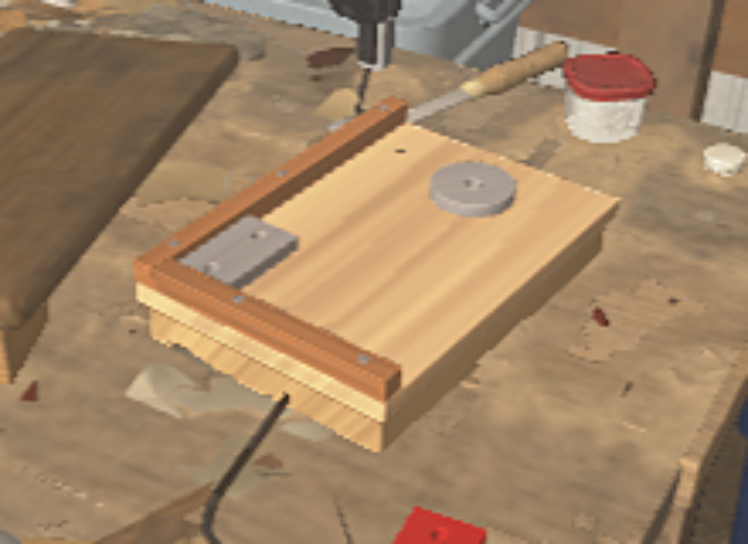

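View pics/top5.png

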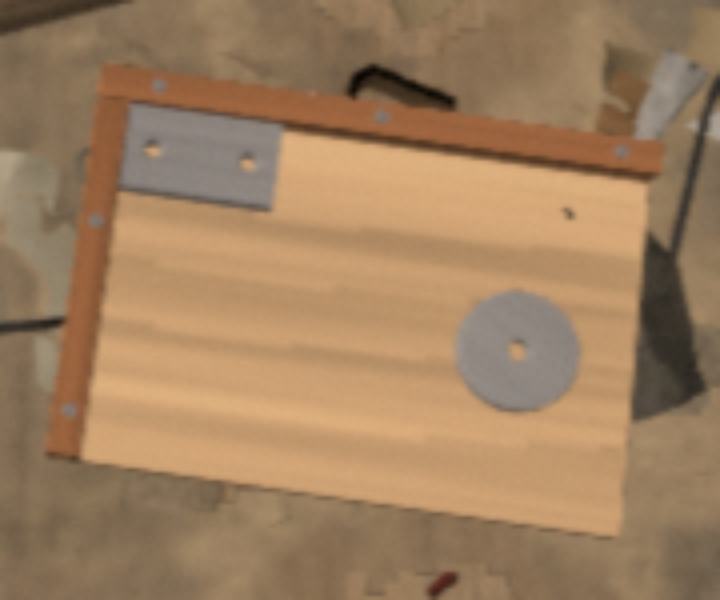

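The plate sits flush in the corner against both fences, and the disc is where it was. Handing in.

```bash
python3 - <<'E'
from rig import r
print(r.finish_job())
E
```

```text
the job is handed in; nothing more can be done
None
```

The grey steel plate now sits in the inner corner against both fences, and I handed the job in at about 16 s of the 48 s allowed. I pushed it to the far fence with the two parted fingers, then to the left fence with the fingers shut. I never gripped or lifted it, and the arm then moved back to its start pose.

- **Plate position:** the last top picture puts its centre at x = -23 mm, y = -43 mm in the corner frame. The target is -25 and -45 mm, each within 10 mm, and the calibration is good to about 2 mm.
- **Plate angle:** its long side was within 1 degree of the far fence.
- **Disc:** it measured at the same spot as at the start.
- **Pushes:** both stopped on the 15 N force limit, the first within about 2 mm of the expected contact point. The second stopped about 6 mm before its expected point, because I had guessed the shut fingers thicker than they are. The final picture shows the plate flush.

No check failed. The hand-in gives no verdict, so the result rests on these measurements.

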